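Present the sample canister to the code reader

TASK

Take the blue-capped canister out of the white rack and stand it upright and centred on the code reader's small raised pedestal, turned so that its orange-marked side squarely faces the reader's red window, then let go. Set it down gently and leave everything else where it is; the green mat is free for setting the canister down on the way, should you need to change your grip.

Things in the scene. Friction and masses are not known exactly. Their poses are not given: they have to be found in the camera images.
- canister: upright aluminium cylinder with a blue cap, 48 mm diameter, 90 mm tall with cap, about 0.25 kg, in one of the rack's bays. Origin: centre of its underside; z up its axis; x out through its marked side: an orange strip 18 mm wide with a code, and an orange line on the cap's top from the centre towards that side. It starts with the mark roughly towards an open end of the bay
- mark (a point): point on the canister's marked side, 24 mm out from the axis and 40 mm above its underside
- rack: fixed white rack, 68 (x) by 192 (y) mm, 95 high: three bays centred at y = -61, 0, 61 mm, open above and at both x ends, with 4 mm walls along x, 57 mm clear between them. The walls end 1 mm below the canisters' tops, so fingers can go down only at the open ends (closing along x). Origin: centre of its underside, z up; the canisters stand on its 6 mm floor
- reader: fixed code reader: thin pedestal and, beside it, a black scanner block 80 deep (x), 90 wide (y), top 142 mm above the bench. Origin: on the bench under the pedestal's axis; z up; x from the pedestal to the block's face with its red window. The face is 30 mm from the axis: no finger fits between it and a canister on the pedestal, so the fingers must close roughly along y
- seat (a point): centre of the pedestal's flat round rubber top, 36 mm diameter (narrower than the canister), 55 mm above the bench
- window (a point): centre of the reader's red window (40 mm wide), on the block's face 96 mm above the bench
- mat_top (a point): centre of the top of a flat green mat fixed to the bench, 130 by 130 mm, 4 mm thick, free of other things
- canister_grey: a like canister with a grey cap and grey label, in another bay of the rack; leave it. Origin at the centre of its underside
- canister_black: a like canister with a black cap and grey label, in another bay of the rack; leave it. Origin at the centre of its underside
- jar: glass jar with an orange cap, 56 mm diameter, 70 mm tall; leave it. Origin at the centre of its underside
- dishes: stack of culture dishes, 88 mm diameter, 49 mm tall; leave it. Origin at the centre of its underside
- wash_bottle: white wash bottle with a yellow spout, 58 mm diameter, 158 mm tall; leave it. Origin at the centre of its underside
- flange: steel ring lying flat, 70 mm outer diameter, 14 mm high; leave it. Origin at the centre of its underside

How it is judged:
By the outcome, as a careful person would: the job done as asked, in the order asked, and still so for the second after the job is handed in, with the robot touching nothing.
It also fails if it takes over 64 s, if anything falls off the work surface, if the arm or the gripper's body presses on something with over 40 N, if the wrist force passes 120 N, or if a joint passes its speed limit or range.

ROBOT

A 6-joint arm with a two-finger parallel gripper is mounted at the origin on the work surface. World frame = base frame: x ahead of the robot, y to its left, z up, the work surface at z = 0. Lengths are in m, angles in degrees, forces in N, time in s.
With the tool pointing down it reaches from about 0.3 to 0.875 m from the base axis. Payload 6.4 kg.
Tool frame: the origin (TCP) lies midway between the tips of the shut fingers; the grasp point (between the pads) lies 19 mm behind it (r.grip_point_offset is the distance from the TCP to the grasp point, in m); z points along the fingers, y is the line along which they close (so a half turn about z gives the same grasp; the last joint's range is limited). The gripper opens to 85 mm and grips with 20 to 120 N. Pads are 22 mm wide; open, the fingers measure 114 mm over their backs; the gripper's body (76 mm by 85 mm) begins 54 mm behind the grasp point. The pads swing forward as they close: fully open they stand 13 mm farther back than shut.
Start: joints at [56.476, 10.359, 92.074, -0, 77.567, -11.82], TCP at [0.213, 0.534, 0.231] pointing down, gripper open.
Joint ranges: [-171.53, 171.53], [-51.25, 118.39], [17.06, 147.69], [-65.23, 245.23], [0, 150.52], [-178.68, 178.68]. Speed limits (degrees/s): [147.25, 147.25, 172.46, 180, 180, 180].

INTERFACE

Orientations are given as [roll, pitch, yaw] about the fixed x, y, z axes, in that order (R = Rz(yaw) Ry(pitch) Rx(roll)).
In Python, from cell import readout, eyes, hand_in, r gives the robot as it stands.
- The arm moves only by the shell command python3 -m inch 'ROWS' [FORCE]. ROWS is JSON, a list of rows, each a list of 5 numbers: the finger opening in mm, from 0 to 85.4, then the shift along the tool's x, y, z in mm, then the turn about the tool's z in degrees. A call has 1 to 5 rows; each row shifts and turns the commanded pose from where the row before left it, along the tool's axes as they then stand; what a row does not reach is not made up. A row lasts 1/10 s, in which the tool goes at most 50 mm and 8.59 degrees, less where a joint would pass 70% of its speed; a pose out of reach is approached as far as the arm can. A call with a gripper value outside its range is refused whole. The fingers move at their own pace and stop on an object; FORCE is the grip in N (left out, the last holds). Time passes only in rows, so rows that do not move let the fingers close. It gives the time, the measured TCP pose, the force, the opening and the grip force at its end, in the units of the state.
- readout.observe(): the state, without advancing time (a new reading comes with each control period).
- eyes.read_camera(name): name is "side" or "top"; returns a dict with "frame" (420x560x3 uint8, red, green, blue), "z_map" (420x560 float32, m along the optical axis (not along the pixel's ray), 0 where there is no reading), "fx", "fy", "cx", "cy" (pixels), "eye" and "orientation" of the camera in the world. Camera axes: x right, y down, z forward; pixel columns grow to the right and rows downward; lengths in m; the calibration is good to about 2 mm. A picture is of the moment at which its call begins.
- hand_in(): hands the job in; it is judged then, once.
The state is a dict: "time": time; "qpos": joint angles; "joint_velocities": joint speeds; "tau": joint torques, N m; "ee_pos": TCP position; "ee_rot": TCP orientation; "ft_force": force on the tool from outside, world axes, zero at the start; "torque": the same for the moment, N m; "gripper_width": finger opening in m; "finger_force": force on a finger pad.
Only numpy, scipy, OpenCV 4.12 (cv2) and the standard library are available. Lean on these libraries where they do the work, as an engineer would, in place of code of your own. Each camera call takes 0.05 s, during which the arm holds its last target. There are 200 camera calls.

## Working session

There is one attempt and no reset: what is moved stays moved. The work goes in short steps, Python scripts to look and compute and a shell command to move; the robot and the scene stay as the last step left them, time stands still between calls to the robot, and variables do not carry over. Pictures are saved under pics/ and viewed, at most 10 in all, crops included, and the job is handed in when it is done.

```bash
mkdir -p pics; cat > h.py <<'E'
import numpy as np, cv2, sys
sys.path.insert(0,'.')
from scipy.spatial.transform import Rotation as R
from cell import readout, eyes, hand_in, r
def cam(n):
    c=eyes.read_camera(n); o=np.array(c['orientation'])
    c['R']=o if o.shape==(3,3) else (R.from_euler('xyz',o,degrees=True).as_matrix() if o.size==3 else R.from_quat(o).as_matrix())
    z=c['z_map']; v,u=np.indices(z.shape)
    P=np.stack([(u-c['cx'])/c['fx']*z,(v-c['cy'])/c['fy']*z,z],-1)
    c['P']=P@c['R'].T+np.array(c['eye']); c['P'][z==0]=np.nan
    return c
E
python3 - <<'E'
from h import *
for n in('top','side'):
    c=cam(n); print(n,c['eye'],c['orientation'],c['fx'],c['cx'],c['cy'])
    cv2.imwrite(f'pics/{n}0.png',c['frame'][...,::-1]); np.savez(f'{n}0.npz',P=c['P'],f=c['frame'])
print(readout.observe())
E
```

```text
top [ 0.50678595 -0.0593338   1.20433435] [-176.49162937    1.32944957  -91.22901358] 447.94460019714296 277.63615973799074 210.066904015273
side [ 0.47492611 -1.06760711  1.17225009] [-137.07524154   -0.2502489    -5.9104814 ] 511.3183447822467 281.7338747265259 200.07478672789662
{'time': 0.1, 'qpos': array([ 5.64768899e+01,  1.03998147e+01,  9.21252729e+01,  4.37835669e-04,
        7.75680708e+01, -1.18213202e+01]), 'joint_velocities': array([-0.02404221, -0.24553721, -0.14294195, -0.00549143,  0.08032709,
        0.01467007]), 'tau': array([ 1.17499461e-03, -4.45872688e+01, -3.52237236e+01, -9.93189224e-05,
        4.16335199e-03,  3.08448170e-05]), 'ee_pos': array([0.21233408, 0.53382534, 0.23045839]), 'ee_rot': array([-1.79908905e+02, -1.95027786e-02,  1.58298100e+02]), 'ft_force': array([-0.43689105, -0.04637467, -0.19823908]), 'torque': array([-0.04482295,  0.02706927, -0.02404536]), 'finger_force': 0.0, 'gripper_width': 0.08511403513723867}
```

```bash
ls
```

```text
h.py
pics
side0.npz
top0.npz
```

View pics/top0.png

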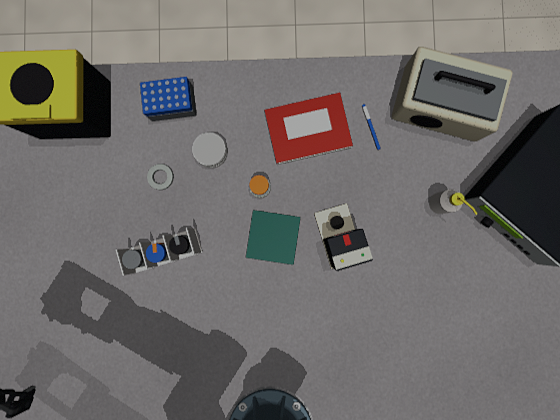

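View pics/side0.png

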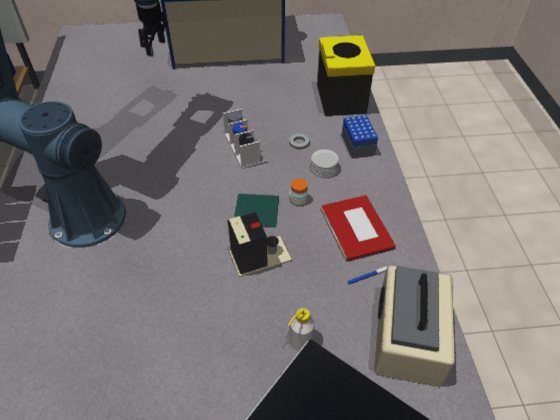

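The top view shows the rack with blue cap at about (156,252), the mat at (273,237), the pedestal at (337,221) and the reader block at (347,248). The side view shows the blue cap at (238,128) and the pedestal at (272,243).

```bash
python3 - <<'E'
from h import *
f=np.load('top0.npz')['f'][...,::-1]; s=np.load('side0.npz')['f'][...,::-1]
a=cv2.resize(f[215:285,105:215],(400,255),interpolation=2); b=cv2.resize(f[195:275,300:385],(400,376)[:2],interpolation=2)
c=cv2.resize(s[105:170,215:270],(400,473),interpolation=2)[:300]; d=cv2.resize(s[205:275,220:300],(400,350),interpolation=2)
im=np.zeros((600,800,3),np.uint8); im[:255,:400]=a; im[:224,400:]=b[60:284]; im[255:555,:400]=c; im[230:580,400:]=d
cv2.imwrite('pics/crop.png',im)
P=np.load('top0.npz')['P']; F=np.load('top0.npz')['f'].astype(int)
Ps=np.load('side0.npz')['P']; Fs=np.load('side0.npz')['f'].astype(int)
def st(n,P,m):
    q=P[m]; q=q[~np.isnan(q[:,0])]; print(n,len(q),np.median(q,0).round(4),q.min(0).round(3),q.max(0).round(3))
def box(F,u0,u1,v0,v1):
    m=np.zeros(F.shape[:2],bool); m[v0:v1,u0:u1]=1; return m
for n,P,F,bx in(('top',P,F,(110,210,220,280)),('side',Ps,Fs,(215,270,100,170))):
    m=box(F,*bx); blue=m&(F[...,2]>F[...,0]+50); org=m&(F[...,0]>F[...,2]+60)
    st(n+' blue',P,blue); st(n+' orange',P,org&(P[...,2]>.09)); st(n+' orange low',P,org&(P[...,2]<.09))
    v,u=np.nonzero(org); print(list(zip(u,v))[:20]); print(P[org].round(3)[:20].tolist())
m=box(F:=np.load('top0.npz')['f'].astype(int),240,305,205,270); P=np.load('top0.npz')['P']
g=m&(F[...,1]>F[...,0]+20); st('mat',P,g)
m=box(F,310,380,200,275)
st('block top',P,m&(P[...,2]>.13)); st('ped',P,m&(P[...,2]>.045)&(P[...,2]<.065)); st('rd',P,m&(F[...,0]>F[...,1]+80)); st('bench',P,box(F,200,240,200,260))
E
```

```text
top blue 251 [0.4731 0.2701 0.095 ] [0.453 0.249 0.005] [0.498 0.309 0.101]
top orange 29 [0.488  0.2741 0.0956] [0.478 0.269 0.092] [0.498 0.28  0.098]
top orange low 2 [0.4999 0.2668 0.0729] [0.5   0.266 0.072] [0.5   0.268 0.074]
[(np.int64(159), np.int64(243)), (np.int64(160), np.int64(243)), (np.int64(152), np.int64(244)), (np.int64(153), np.int64(244)), (np.int64(154), np.int64(244)), (np.int64(155), np.int64(244)), (np.int64(152), np.int64(245)), (np.int64(153), np.int64(245)), (np.int64(154), np.int64(245)), (np.int64(155), np.int64(245)), (np.int64(153), np.int64(246)), (np.int64(154), np.int64(246)), (np.int64(155), np.int64(246)), (np.int64(153), np.int64(247)), (np.int64(154), np.int64(247)), (np.int64(155), np.int64(247)), (np.int64(153), np.int64(248)), (np.int64(154), np.int64(248)), (np.int64(155), np.int64(248)), (np.int64(153), np.int64(249))]
[[0.5, 0.268, 0.074], [0.5, 0.266, 0.072], [0.498, 0.28, 0.094], [0.498, 0.276, 0.096], [0.498, 0.274, 0.096], [0.498, 0.271, 0.096], [0.496, 0.279, 0.096], [0.495, 0.276, 0.098], [0.495, 0.273, 0.098], [0.495, 0.271, 0.096], 
[... 709 characters left out ...]
4(126)), (np.int64(245), np.int64(126)), (np.int64(246), np.int64(126))]
[[0.493, 0.284, 0.093], [0.496, 0.278, 0.097], [0.5, 0.308, 0.073], [0.479, 0.275, 0.096], [0.483, 0.275, 0.096], [0.486, 0.274, 0.096], [0.489, 0.269, 0.101], [0.493, 0.269, 0.1], [0.496, 0.271, 0.098], [0.499, 0.268, 0.1]]
mat 2294 [ 0.5093 -0.0183  0.0032] [ 0.436 -0.09  -0.004] [0.583 0.054 0.012]
block top 1310 [ 0.4749 -0.2026  0.1414] [ 0.426 -0.256  0.131] [ 0.523 -0.151  0.149]
ped 176 [ 0.5411 -0.1827  0.0543] [ 0.426 -0.201  0.046] [ 0.56  -0.151  0.064]
rd 61 [ 0.5002 -0.1961  0.1415] [ 0.486 -0.205  0.137] [ 0.512 -0.189  0.146]
bench 2392 [ 0.532   0.125  -0.0007] [ 0.452  0.07  -0.008] [0.613 0.179 0.013]
```

View pics/crop.png

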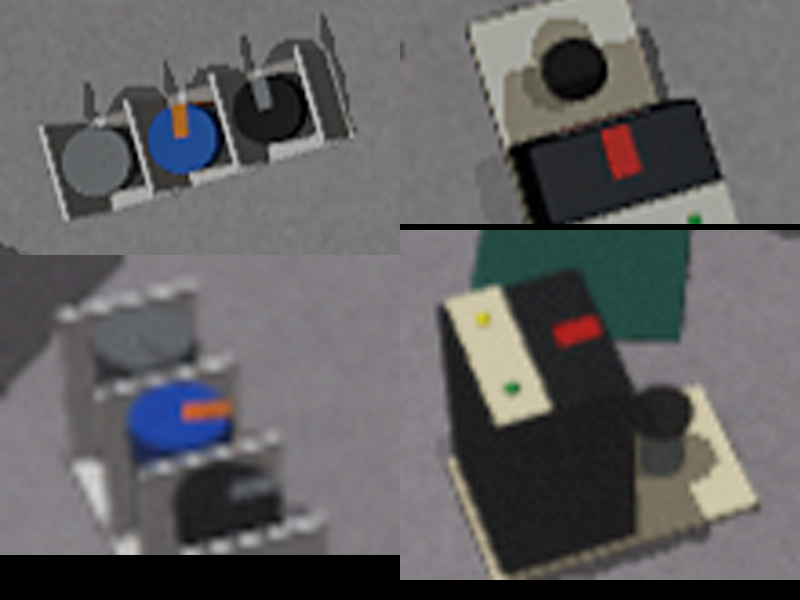

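The crops show the blue cap in the middle bay, with its orange line towards the far (+x) open end at crop (180,105). The pedestal is the black disc at (573,70), on the +x side of the block. So it needs a regrip on the mat. Next I fit the poses.

```bash
cat >> h.py <<'E'
def onplane(c,uv,z):
    uv=np.asarray(uv,float).reshape(-1,2)
    d=np.c_[(uv[:,0]-c['cx'])/c['fx'],(uv[:,1]-c['cy'])/c['fy'],np.ones(len(uv))]@c['R'].T
    e=np.array(c['eye']); return (e+d*((z-e[2])/d[:,2:]))[:,:2]
def px(m): v,u=np.nonzero(m); return np.c_[u,v]
def big(m):
    n,l,s,_=cv2.connectedComponentsWithStats(m.astype(np.uint8)); return l==1+np.argmax(s[1:,4])
def can(c,b,z):
    "canister cap: centre and mark angle; b=(u0,u1,v0,v1), z=cap height"
    F=c['frame'].astype(int); m=np.zeros(F.shape[:2],bool); m[b[2]:b[3],b[0]:b[1]]=1
    ok=m&(abs(c['P'][...,2]-z)<.012)
    bl=ok&(F[...,2]>F[...,0]+50); og=ok&(F[...,0]>F[...,2]+50)&(F[...,0]>F[...,1]+30)
    al=big(cv2.morphologyEx((bl|og).astype(np.uint8),cv2.MORPH_OPEN,np.ones((3,3),np.uint8)))
    q=onplane(c,px(al),z); h=cv2.convexHull(q.astype(np.float32))
    ctr=np.array(cv2.minEnclosingCircle(h)[0]); rad=cv2.minEnclosingCircle(h)[1]
    mean=q.mean(0); o=onplane(c,px(og&al),z)
    hz=np.nanmedian(c['P'][...,2][al])
    d=o.mean(0)-mean; d2=o.mean(0)-ctr
    v=cv2.fitLine(o.astype(np.float32),cv2.DIST_L2,0,.01,.01).ravel()[:2]; v=v*np.sign(v@d)
    a=lambda w:np.degrees(np.arctan2(w[1],w[0])).round(1)
    print('can mean',mean.round(4),'circ',ctr.round(4),round(rad,4),'z',hz.round(4),'ang mean/circ/line',a(d),a(d2),a(v),len(q),len(o))
def state():
    s=readout.observe(); print('t',round(s['time'],2),'tcp',(s['ee_pos']*1e3).round(1),'rpy',s['ee_rot'].round(2),'q',s['qpos'].round(1),'F',s['ft_force'].round(1),'w',round(s['gripper_width']*1e3,1),'f',s['finger_force'])
E
python3 - <<'E'
from h import *
print(r.grip_point_offset)
for n in('top','side'):
    c=cam(n); print('==',n)
    F=c['frame'].astype(int); Z=c['P'][...,2]
    can(c,(110,210,220,280) if n=='top' else (215,270,100,170),.096)
    def B(a,b,cc,d): m=np.zeros(F.shape[:2],bool); m[cc:d,a:b]=1; return m
    if n=='top':
        m=B(310,385,200,280)
        t=big(m&(abs(Z-.142)<.012)); q=onplane(c,px(t),.142); print('block',cv2.minAreaRect(q.astype(np.float32)))
        rd=onplane(c,px(m&(F[...,0]>F[...,1]+80)),.142); print('redtop',cv2.minAreaRect(rd.astype(np.float32)))
        p=big(m&(abs(Z-.055)<.012)&(F.sum(2)<150)); q=onplane(c,px(p),.055); print('ped',q.mean(0),cv2.minEnclosingCircle(q.astype(np.float32)),Z[p].mean(),len(q))
        t=big(B(105,215,210,285)&(F[...,0]>150)&(Z>.07)); 
        w=B(100,215,210,285)&(Z>.085)&(F.min(2)>130); n_,l=cv2.connectedComponents(w.astype(np.uint8))
        for i in range(1,n_):
            k=px(l==i)
            if len(k)>8:
                q=onplane(c,k,.095); v=cv2.fitLine(q.astype(np.float32),2,0,.01,.01).ravel(); print('wall',len(k),q.mean(0).round(3),np.degrees(np.arctan(v[1]/v[0])).round(1),q.min(0),q.max(0))
    else:
        m=B(215,310,200,280)
        p=big(m&(abs(Z-.055)<.012)&(F.sum(2)<150)); q=onplane(c,px(p),.055); print('ped',q.mean(0),cv2.minEnclosingCircle(q.astype(np.float32)),len(q))
        t=big(m&(abs(Z-.142)<.012)); q=onplane(c,px(t),.142); print('block',cv2.minAreaRect(q.astype(np.float32)))
    g=B(220,310,190,275)&(F[...,1]>F[...,0]+20)&(Z<.03); print('mat',cv2.minAreaRect(onplane(c,px(big(g)),.004).astype(np.float32)),np.nanmedian(Z[g]))
E
```

```text
0.0187
== top
can mean [0.4754 0.2711] circ [0.4763 0.2713] 0.024 z 0.0954 ang mean/circ/line 10.6 10.3 3.5 273 28
block ((0.47518545389175415, -0.20246516168117523), (0.07958643138408661, 0.091027170419693), 15.465331077575684)
redtop ((0.49923571944236755, -0.19667650759220123), (0.024506516754627228, 0.01327876653522253), 14.179221153259277)
ped [ 0.54336771 -0.18420422] ((0.5437881946563721, -0.18417313694953918), 0.017496760934591293) 0.05396473467227063 145
wall 39 [0.504 0.185] 15.4 [0.47111397 0.17692588] [0.53588522 0.19392154]
wall 40 [0.486 0.243] 15.9 [0.45496574 0.23193258] [0.51973946 0.2540283 ]
wall 36 [0.47  0.302] 15.6 [0.43896048 0.29434934] [0.50115651 0.31171302]
wall 41 [0.454 0.361] 15.7 [0.42284672 0.35185748] [0.48504852 0.37192355]
mat ((0.5098721385002136, -0.01829615980386734), (0.12864738702774048, 0.12826529145240784), 80.2347412109375) 0.0032400639717382607
== sideh.py:29: RuntimeWarning: Mean of empty slice.
  d=o.mean(0)-mean; d2=o.mean(0)-ctr
  ret = um.true_divide(
Traceback (most recent call last):
  File "h.py", line 30, in can
    v=cv2.fitLine(o.astype(np.float32),cv2.DIST_L2,0,.01,.01).ravel()[:2]; v=v*np.sign(v@d)
      ~~~~~~~~~~~^^^^^^^^^^^^^^^^^^^^^^^^^^^^^^^^^^^^^^^^^^^^
cv2.error: OpenCV(4.12.0) /io/opencv/modules/imgproc/src/linefit.cpp:50: error: (-215:Assertion failed) count > 0 in function 'fitLine2D_wods'
```

```bash
python3 - <<'E'
from h import *
c=cam('side'); F=c['frame'].astype(int); Z=c['P'][...,2]
def B(a,b,cc,d): m=np.zeros(F.shape[:2],bool); m[cc:d,a:b]=1; return m
m=B(262,290,230,262)
p=big(m&(abs(Z-.055)<.012)&(F.sum(2)<150)); q=onplane(c,px(p),.055); print('ped',q.mean(0),cv2.minEnclosingCircle(q.astype(np.float32)),len(q), np.nanmedian(Z[p]))
m=B(215,310,200,280);t=big(m&(abs(Z-.142)<.012)); q=onplane(c,px(t),.142); print('block',cv2.minAreaRect(q.astype(np.float32)))
m=B(225,255,110,150)&(abs(Z-.096)<.015); t=m&((F[...,2]>F[...,0]+50)|(F[...,0]>F[...,2]+60)); q=onplane(c,px(big(t)),.096); print('cap',q.mean(0),cv2.minEnclosingCircle(q.astype(np.float32)),len(q))
g=B(220,310,190,275)&(F[...,1]>F[...,0]+20)&(Z<.03); print('mat',cv2.minAreaRect(onplane(c,px(big(g)),.004).astype(np.float32)))
state()
E
cat > plan.py <<'E'
# plan.py x y yaw_close z : rows (mm, deg) from the present pose to TCP target, tool down, sign conventions of the tool frame
from h import *
x,y,z,a=map(float,sys.argv[1:5]); s=readout.observe(); T=R.from_euler('xyz',s['ee_rot'],degrees=True)
d=T.inv().apply(np.array([x,y,z])-s['ee_pos']*1e3)
yaw=a+90; dy=(yaw-s['ee_rot'][2]+180)%360-180   # roll 180: tool y points at yaw-90
state(); print('tool-axis shift',d.round(1),'turn about tool z',round(-dy,2),'or half turn off',round(-dy-180*np.sign(-dy),2))
E
python3 plan.py 476 272 200 15.7
```

```text
ped [ 0.54333764 -0.1878004 ] ((0.5430970788002014, -0.18783752620220184), 0.01832401566207409) 99 0.05520845014452247
block ((0.47510623931884766, -0.20962189137935638), (0.08170504122972488, 0.10116434097290039), 14.81201171875)
cap [0.47513895 0.27124755] ((0.475434273481369, 0.2723265588283539), 0.02536744810640812) 100
mat ((0.5091320872306824, -0.01909538358449936), (0.1281285285949707, 0.12836086750030518), 80.13692474365234)
t 0.25 tcp [212.5 534.  230.9] rpy [-1.7996e+02 -1.0000e-02  1.5830e+02] q [ 56.5  10.4  92.1   0.   77.6 -11.8] F [ 0.5 -0.5 -0.3] w 85.2 f 0.0
t 0.25 tcp [212.5 534.  230.9] rpy [-1.7996e+02 -1.0000e-02  1.5830e+02] q [ 56.5  10.4  92.1   0.   77.6 -11.8] F [ 0.5 -0.5 -0.3] w 85.2 f 0.0
tool-axis shift [-341.7 -146.    30.9] turn about tool z 52.6 or half turn off -127.4
```

```bash
python3 -m inch '[[85,-42.7,-18.2,0,0],[85,-42.7,-18.2,0,0],[85,-42.7,-18.2,0,0],[85,-42.7,-18.2,0,0]]'; python3 -m inch '[[85,-42.7,-18.2,0,0],[85,-42.7,-18.2,0,0],[85,-42.7,-18.2,0,0],[85,-42.7,-18.2,0,0]]'
python3 -m inch '[[85,0,0,8,8],[85,0,0,8,8],[85,0,0,7,8],[85,0,0,8,8],[85,0,0,0,8]]'; python3 -m inch '[[85,0,0,0,8],[85,0,0,0,4.6],[85,0,0,0,0],[85,0,0,0,0],[85,0,0,0,0]]'
python3 plan.py 476 272 43 15.7
```

```text
time: 0.65
ee_pos: [0.3452, 0.4022, 0.2313]
ee_rot: [180.0, 0.0, 158.3]
ft_force: [0.5, 0.4, -0.6]
gripper_width: 0.0851
finger_force: 0.0
time: 1.05
ee_pos: [0.4772, 0.2711, 0.2314]
ee_rot: [180.0, 0.0, 158.3]
ft_force: [-0.3, 0.1, 0.5]
gripper_width: 0.0852
finger_force: 0.0
time: 1.55
ee_pos: [0.4754, 0.2723, 0.1988]
ee_rot: [-179.9, -0.0, 118.0]
ft_force: [-0.1, -0.2, -0.7]
gripper_width: 0.0853
finger_force: 0.0
time: 2.05
ee_pos: [0.4762, 0.2727, 0.2003]
ee_rot: [-180.0, 0.0, 105.8]
ft_force: [-0.3, -0.1, 0.6]
gripper_width: 0.0852
finger_force: 0.0
t 2.05 tcp [476.2 272.7 200.3] rpy [-180.      0.    105.79] q [17.4  8.7 97.7 -0.  73.6  1.6] F [-0.3 -0.1  0.6] w 85.2 f 0.0
tool-axis shift [ -0.6  -0.3 157.3] turn about tool z 0.09 or half turn off -179.91
```

```bash
python3 -m inch '[[85,-0.5,0,25,0],[85,0,0,25,0],[85,0,0,20,0],[85,0,0,20,0],[85,0,0,15,0]]' && python3 -m inch '[[85,0,0,15,0],[85,0,0,15,0],[85,0,0,15,0],[85,0,0,10,0],[85,0,0,0,0]]' && python3 -m inch '[[60,0,0,0,0],[60,0,0,0,0],[54,0,0,0,0],[54,0,0,0,0],[54,0,0,0,0]]' 30; python3 plan.py 476 272 40 15.7
```

```text
time: 2.55
ee_pos: [0.4758, 0.272, 0.094]
ee_rot: [-179.9, 0.0, 105.8]
ft_force: [0.4, 1.4, 0.7]
gripper_width: 0.0849
finger_force: 0.0
time: 3.05
ee_pos: [0.4751, 0.2718, 0.0385]
ee_rot: [-179.8, 0.0, 105.7]
ft_force: [0.3, -0.3, -0.7]
gripper_width: 0.085
finger_force: 0.0
time: 3.55
ee_pos: [0.4765, 0.2722, 0.0407]
ee_rot: [180.0, 0.0, 105.7]
ft_force: [0.1, -0.6, -0.2]
gripper_width: 0.0537
finger_force: 0.0
t 3.55 tcp [476.5 272.2  40.7] rpy [179.96   0.   105.7 ] q [ 17.3  21.4 103.1  -0.   55.5   1.6] F [ 0.1 -0.6 -0.2] w 53.7 f 0.0
tool-axis shift [-0.1 -0.6  0.7] turn about tool z -0.0 or half turn off 180.0
```

Close gently and lift a little.

```bash
python3 -m inch '[[50,0,0,0,0],[48,0,0,0,0],[46,0,0,0,0],[44,0,0,0,0],[40,0,0,0,0]]' 40; python3 -m inch '[[40,0,0,0,0],[40,0,0,0,0],[40,0,0,-4,0],[40,0,0,-4,0],[40,0,0,-8,0]]';python3 -m inch '[[40,0,0,-15,0],[40,0,0,-20,0],[40,0,0,-25,0],[40,0,0,-30,0],[40,0,0,-30,0]]'; python3 -m inch '[[40,0,0,-20,0],[40,0,0,-10,0],[40,0,0,0,0],[40,0,0,0,0]]'
python3 - <<'E'
from h import *
c=cam('top'); cv2.imwrite('pics/lift.png',cv2.resize(c['frame'][200:300,90:240,::-1],None,fx=4,fy=4)); state()
E
python3 plan.py 510 -18.5 206 105.7
```

```text
time: 4.05
ee_pos: [0.4759, 0.2721, 0.0404]
ee_rot: [-179.9, 0.0, 105.7]
ft_force: [-3.2, -1.1, 6.2]
gripper_width: 0.0473
finger_force: 40.1
time: 4.55
ee_pos: [0.4759, 0.272, 0.0561]
ee_rot: [-179.9, 0.0, 105.7]
ft_force: [-0.0, -0.5, -2.2]
gripper_width: 0.0472
finger_force: 40.7
time: 5.05
ee_pos: [0.4763, 0.2722, 0.1785]
ee_rot: [180.0, -0.0, 105.7]
ft_force: [0.3, 0.0, -2.1]
gripper_width: 0.0472
finger_force: 40.8
time: 5.45
ee_pos: [0.4758, 0.272, 0.2056]
ee_rot: [-179.9, 0.0, 105.7]
ft_force: [-0.4, 0.5, -2.1]
gripper_width: 0.047
finger_force: 40.8
t 5.5 tcp [475.5 271.9 205. ] rpy [-179.87    0.    105.69] q [17.3  8.4 97.5 -0.  74.3  1.7] F [-0.8  0.  -2. ] w 47.3 f 40.78525096178055
t 5.5 tcp [475.5 271.9 205. ] rpy [-179.87    0.    105.69] q [17.3  8.4 97.5 -0.  74.3  1.7] F [-0.8  0.  -2. ] w 47.3 f 40.78525096178055
tool-axis shift [-288.9  -45.3   -0.9] turn about tool z -90.01 or half turn off 89.99
```

View pics/lift.png

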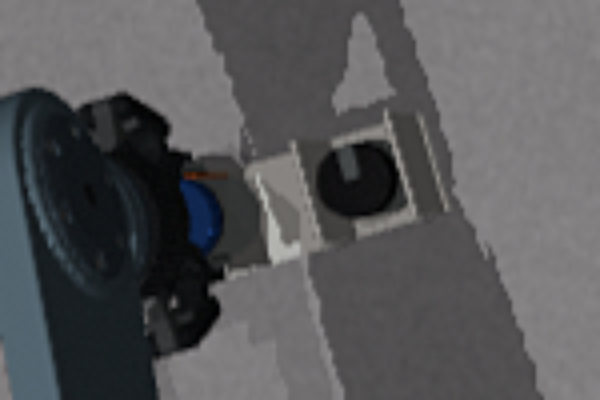

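The canister is held, with the blue cap at crop (205,215), and the black canister is undisturbed in its bay. Next I move to the mat and turn.

```bash
python3 -m inch '[[40,-20,-3,0,0],[40,-35,-5,0,0],[40,-40,-6,0,0],[40,-40,-6,0,0],[40,-40,-6,0,0]]' >/dev/null; python3 -m inch '[[40,-40,-6,0,0],[40,-35,-6,0,0],[40,-25,-5,0,0],[40,-14,-2,0,0],[40,0,0,0,-4]]'; python3 -m inch '[[40,0,0,0,-7],[40,0,0,0,-8],[40,0,0,0,-8],[40,0,0,0,-8],[40,0,0,0,-8]]' >/dev/null; python3 -m inch '[[40,0,0,0,-8],[40,0,0,0,-8],[40,0,0,0,-8],[40,0,0,0,-8],[40,0,0,0,-8]]'; python3 -m inch '[[40,0,0,0,-5],[40,0,0,0,-2],[40,0,0,0,0],[40,0,0,0,0]]'; python3 plan.py 510 -18.5 38.5 105.7
```

```text
time: 6.5
ee_pos: [0.5108, -0.0197, 0.2051]
ee_rot: [-179.9, -0.1, 109.6]
ft_force: [1.3, -0.2, -2.1]
gripper_width: 0.0473
finger_force: 40.8
time: 7.5
ee_pos: [0.5106, -0.0173, 0.2052]
ee_rot: [179.9, -0.1, -170.9]
ft_force: [0.5, -0.4, -2.5]
gripper_width: 0.0474
finger_force: 40.8
time: 7.9
ee_pos: [0.5108, -0.0177, 0.2056]
ee_rot: [179.9, -0.1, -164.3]
ft_force: [1.1, 0.0, -3.2]
gripper_width: 0.0472
finger_force: 40.8
t 7.9 tcp [510.8 -17.7 205.6] rpy [ 1.7995e+02 -6.0000e-02 -1.6433e+02] q [ -15.3    3.6  102.6    0.    73.8 -121. ] F [ 1.1  0.  -3.2] w 47.2 f 40.78311748802662
tool-axis shift [  0.8  -0.7 167.1] turn about tool z -0.03 or half turn off 179.97
```

```bash
python3 -m inch '[[40,0,0,20,0],[40,0,0,30,0],[40,0,0,30,0],[40,0,0,25,0],[40,0,0,20,0]]' >/dev/null; python3 -m inch '[[40,0,0,15,0],[40,0,0,10,0],[40,0,0,6,0],[40,0,0,4,0],[40,0,0,0,0]]'; python3 -m inch '[[40,0,0,2,0],[40,0,0,1.5,0],[40,0,0,1,0],[40,0,0,1,0],[40,0,0,0,0]]'
```

```text
time: 8.9
ee_pos: [0.5112, -0.0182, 0.0463]
ee_rot: [180.0, 0.0, -164.3]
ft_force: [0.3, 0.9, -1.2]
gripper_width: 0.0473
finger_force: 40.8
time: 9.4
ee_pos: [0.5111, -0.0182, 0.0408]
ee_rot: [-180.0, -0.0, -164.3]
ft_force: [-0.2, -0.2, -2.9]
gripper_width: 0.0471
finger_force: 40.8
```

```bash
python3 -m inch '[[40,0,0,1,0],[40,0,0,0.5,0],[40,0,0,0,0]]';  python3 -m inch '[[40,0,0,0.5,0],[40,0,0,0.5,0],[40,0,0,0,0]]'
```

```text
time: 9.7
ee_pos: [0.5111, -0.0182, 0.0392]
ee_rot: [180.0, -0.0, -164.3]
ft_force: [-0.4, 0.1, -2.2]
gripper_width: 0.047
finger_force: 40.8
time: 10.0
ee_pos: [0.5112, -0.0182, 0.0385]
ee_rot: [-180.0, 0.0, -164.3]
ft_force: [-1.2, 0.8, 0.2]
gripper_width: 0.0471
finger_force: 41.0
```

```bash
python3 -m inch '[[40,0,0,0.4,0],[46,0,0,0,0],[48,0,0,0,0],[52,0,0,0,0],[60,0,0,0,0]]'; python3 -m inch '[[75,0,0,0,0],[85,0,0,0,0],[85,0,0,0,0],[85,0,0,0,0],[85,0,0,-10,0]]'; python3 -m inch '[[85,0,0,-25,0],[85,0,0,-35,0],[85,0,0,-40,0],[85,0,0,-30,0],[85,0,0,-15,0]]'; python3 -m inch '[[85,20,0,0,0],[85,40,0,0,0],[85,45,0,0,0],[85,45,0,0,0],[85,30,0,0,0]]'
python3 - <<'E'
from h import *
for n in('top','side'):
    c=cam(n); cv2.imwrite(f'pics/mat_{n}.png',cv2.resize(c['frame'][180:280,220:370,::-1],None,fx=4,fy=4))
    try: can(c,(240,310,190,275) if n=='top' else (220,290,165,230),.094)
    except Exception as e: print(e)
state()
E
```

```text
time: 10.5
ee_pos: [0.5114, -0.0183, 0.0379]
ee_rot: [-180.0, 0.0, -164.3]
ft_force: [-0.1, -0.4, 0.2]
gripper_width: 0.0599
finger_force: 0.0
time: 11.0
ee_pos: [0.51, -0.0179, 0.047]
ee_rot: [179.9, -0.1, -164.3]
ft_force: [-0.0, 0.8, -0.5]
gripper_width: 0.085
finger_force: 0.0
time: 11.5
ee_pos: [0.5128, -0.0186, 0.1972]
ee_rot: [-179.8, 0.3, -164.3]
ft_force: [-0.2, 0.0, -0.1]
gripper_width: 0.085
finger_force: 0.0
time: 12.0
ee_pos: [0.3356, -0.0668, 0.1929]
ee_rot: [-180.0, -0.0, -164.3]
ft_force: [0.4, -1.0, 0.0]
gripper_width: 0.0851
finger_force: 0.0
can mean [ 0.5113 -0.0192] circ [ 0.5113 -0.0179] 0.0232 z 0.0928 ang mean/circ/line 91.6 92.1 94.9 251 29
can mean [ 0.5123 -0.0217] circ [ 0.512  -0.0207] 0.0235 z 0.0944 ang mean/circ/line 96.7 96.1 86.8 125 12
t 12.1 tcp [335.5 -67.2 193.2] rpy [-179.94    0.   -164.43] q [ -31.4  -20.8  125.3   -0.    75.5 -137. ] F [-0.3 -0.3  0.1] w 84.8 f 0.0
```

View pics/mat_top.png

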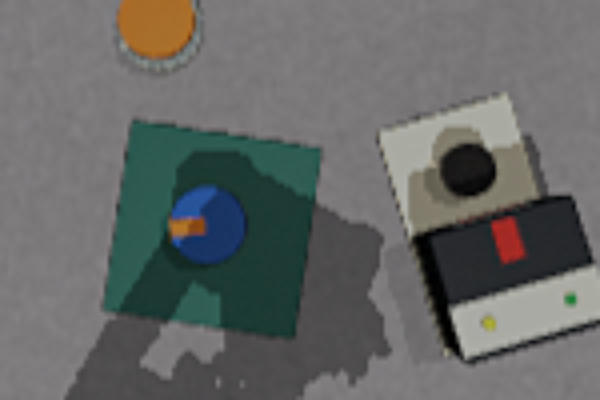

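The cap is at crop (208,225) with the orange line pointing left (+y), and everything else is as before. I'll refine the mark angle by averaging frames.

```bash
cat > fine.py <<'E'
from h import *
def fine(n,z,ctr0,N=8,rmax=.032):
    cs=[cam(n) for _ in range(N)]; c=cs[0]; F=np.mean([k['frame'].astype(float) for k in cs],0)
    v,u=np.indices(F.shape[:2]); X=onplane(c,np.c_[u.ravel(),v.ravel()],z)
    near=np.hypot(*(X-ctr0).T)<rmax; X=X[near]; f=F.reshape(-1,3)[near]; s=f.sum(1)+1
    rb=(f[:,0]-f[:,2])/s            # orange +, blue -
    blue=np.percentile(rb,10); org=np.percentile(rb,98)
    cap=(rb<blue*.5); w=np.clip((rb-.0)/(org-.0),0,1)*(rb>.12)*(np.hypot(*(X-ctr0).T)<.023)
    allm=(cap|(w>.3)); h=X[allm].astype(np.float32); mc=h.mean(0); cc=np.array(cv2.minEnclosingCircle(h)[0])
    m=(w[:,None]*X).sum(0)/w.sum(); C=np.cov(X.T,aweights=w); l,V=np.linalg.eigh(C); e=V[:,1]*np.sign(V[:,1]@(m-cc))
    a=lambda d:round(float(np.degrees(np.arctan2(d[1],d[0]))),1)
    print(n,'mean',mc.round(4),'circ',cc.round(4),'orange',m.round(4),'ang mean/circ/axis',a(m-mc),a(m-cc),a(e),'n',allm.sum(),w.sum().round(1),'sd',np.sqrt(l).round(4))
if __name__=='__main__':
    c0=np.array([float(x) for x in sys.argv[2:4]])
    for n in('top','side'): fine(n,float(sys.argv[1]),c0)
E
python3 fine.py .094 .5113 -.0185
```

```text
top mean [ 0.512  -0.0183] circ [ 0.5113 -0.0165] orange [ 0.511  -0.0064] ang mean/circ/axis 94.3 91.6 92.7 n 304 26.8 sd [0.0027 0.0058]
side mean [ 0.512  -0.0244] circ [ 0.5113 -0.023 ] orange [ 0.5111 -0.0052] ang mean/circ/axis 92.8 90.7 95.7 n 168 13.0 sd [0.0027 0.0055]
```

```bash
python3 -m inch '[[85,-20,0,0,0],[85,-40,0,0,0],[85,-45,0,0,0],[85,-45,0,0,0],[85,-30,0,0,0]]'>/dev/null; python3 -m inch '[[85,0,0,0,8],[85,0,0,0,8],[85,0,0,0,8],[85,0,0,0,8],[85,0,0,0,8]]'>/dev/null;python3 -m inch '[[85,0,0,0,8],[85,0,0,0,8],[85,0,0,0,8],[85,0,0,0,8],[85,0,0,0,8]]'>/dev/null;python3 -m inch '[[85,0,0,0,8],[85,0,0,0,8],[85,0,0,0,5.5],[85,0,0,0,0],[85,0,0,0,0]]'; python3 plan.py 511.3 -18.3 39 4
```

```text
time: 14.9
ee_pos: [0.5112, -0.0183, 0.1928]
ee_rot: [-180.0, -0.0, 94.3]
ft_force: [0.6, -0.8, 0.3]
gripper_width: 0.0852
finger_force: 0.0
t 14.9 tcp [511.2 -18.3 192.8] rpy [-179.99   -0.     94.35] q [-15.4   4.5 103.3   0.   72.2 -19.7] F [ 0.6 -0.8  0.3] w 85.2 f 0.0
tool-axis shift [-1.000e-01  2.000e-01  1.538e+02] turn about tool z 0.35 or half turn off -179.65
```

```bash
python3 -m inch '[[85,0,0,20,0.3],[85,0,0,30,0],[85,0,0,30,0],[85,0,0,25,0],[85,0,0,20,0]]' >/dev/null; python3 -m inch '[[85,0,0,15,0],[85,0,0,10,0],[75,0,0,4,0],[65,0,0,0,0],[56,0,0,0,0]]'; python3 -m inch '[[53,0,0,0,0],[50,0,0,0,0],[48,0,0,0,0],[46,0,0,0,0],[44,0,0,0,0]]'; python3 -m inch '[[40,0,0,0,0],[40,0,0,0,0],[40,0,0,-2,0],[40,0,0,-4,0],[40,0,0,-8,0]]';python3 -m inch '[[40,0,0,-15,0],[40,0,0,-25,0],[40,0,0,-30,0],[40,0,0,-30,0],[40,0,0,-30,0]]'; python3 -m inch '[[40,0,0,-20,0],[40,0,0,-10,0],[40,0,0,0,0],[40,0,0,0,0]]'; python3 plan.py 543.3 -184.5 212 105.2
```

```text
time: 15.9
ee_pos: [0.5118, -0.0184, 0.0396]
ee_rot: [179.9, 0.0, 93.9]
ft_force: [-0.0, 0.4, 0.1]
gripper_width: 0.056
finger_force: 0.0
time: 16.4
ee_pos: [0.5111, -0.0183, 0.0394]
ee_rot: [-180.0, 0.0, 93.9]
ft_force: [-2.3, -0.7, 5.9]
gripper_width: 0.0473
finger_force: 40.7
time: 16.9
ee_pos: [0.5105, -0.018, 0.0526]
ee_rot: [-179.9, -0.0, 93.9]
ft_force: [-0.1, 0.1, -2.2]
gripper_width: 0.0472
finger_force: 41.4
time: 17.4
ee_pos: [0.511, -0.0181, 0.1845]
ee_rot: [180.0, 0.0, 93.9]
ft_force: [-0.2, -0.2, -3.2]
gripper_width: 0.0473
finger_force: 41.6
time: 17.8
ee_pos: [0.5106, -0.0181, 0.212]
ee_rot: [-179.9, -0.0, 93.9]
ft_force: [0.4, -0.0, -2.7]
gripper_width: 0.0472
finger_force: 41.6
t 17.8 tcp [510.6 -18.1 212. ] rpy [-1.7993e+02 -3.0000e-02  9.3900e+01] q [-15.4   3.2 102.3  -0.   74.6 -19.3] F [ 0.4 -0.  -2.7] w 47.2 f 41.55013717710972
tool-axis shift [-1.683e+02  2.130e+01 -1.000e-01] turn about tool z -101.3 or half turn off 78.7
```

```bash
python3 -m inch '[[40,-23.3,3.3,0,0],[40,-35,4,0,0],[40,-40,5,0,0],[40,-40,5,0,0],[40,-30,4,0,0]]'>/dev/null; python3 -m inch '[[40,0,0,0,-4],[40,0,0,0,-8],[40,0,0,0,-8],[40,0,0,0,-8],[40,0,0,0,-8]]'>/dev/null;python3 -m inch '[[40,0,0,0,-8],[40,0,0,0,-8],[40,0,0,0,-8],[40,0,0,0,-8],[40,0,0,0,-8]]'>/dev/null;python3 -m inch '[[40,0,0,0,-8],[40,0,0,0,-8],[40,0,0,0,-6],[40,0,0,0,-3.3],[40,0,0,0,0]]';python3 -m inch '[[40,0,0,0,0],[40,0,0,0,0]]'; python3 plan.py 543.3 -184.5 90.4 105.2
```

```text
time: 19.8
ee_pos: [0.5429, -0.1842, 0.2108]
ee_rot: [179.9, -0.1, -164.8]
ft_force: [-0.7, -0.4, -1.9]
gripper_width: 0.0475
finger_force: 41.6
time: 20.0
ee_pos: [0.5435, -0.1845, 0.2121]
ee_rot: [179.9, -0.1, -164.9]
ft_force: [-0.0, 0.6, -2.2]
gripper_width: 0.0471
finger_force: 41.6
t 20.0 tcp [ 543.5 -184.5  212.1] rpy [ 1.7995e+02 -5.0000e-02 -1.6487e+02] q [ -30.6   11.3   93.3   -0.    75.5 -135.7] F [-0.   0.6 -2.2] w 47.1 f 41.609432101249695
tool-axis shift [ 1.000e-01 -1.000e-01  1.217e+02] turn about tool z -0.07 or half turn off 179.93
```

```bash
python3 -m inch '[[40,0,0,15,0],[40,0,0,25,0],[40,0,0,25,0],[40,0,0,20,0],[40,0,0,15,0]]' >/dev/null; python3 -m inch '[[40,0,0,8,0],[40,0,0,5,0],[40,0,0,2,0],[40,0,0,0,0]]'; python3 -m inch '[[40,0,0,1.5,0],[40,0,0,1,0],[40,0,0,1,0],[40,0,0,0.5,0],[40,0,0,0,0]]'; python3 -m inch '[[40,0,0,0.5,0],[40,0,0,0.5,0],[40,0,0,0,0]]'
```

```text
time: 20.9
ee_pos: [0.5443, -0.1849, 0.0984]
ee_rot: [-180.0, 0.0, -164.8]
ft_force: [-0.4, 0.1, -2.8]
gripper_width: 0.0471
finger_force: 41.6
time: 21.4
ee_pos: [0.5438, -0.1846, 0.0938]
ee_rot: [180.0, -0.0, -164.8]
ft_force: [0.0, -0.1, -2.3]
gripper_width: 0.0474
finger_force: 41.6
time: 21.7
ee_pos: [0.5438, -0.1847, 0.0928]
ee_rot: [180.0, -0.0, -164.8]
ft_force: [0.3, -0.0, -1.6]
gripper_width: 0.0472
finger_force: 41.6
```

```bash
python3 -m inch '[[40,0,0,0.8,0],[40,0,0,0.5,0],[40,0,0,0,0]]'; python3 -m inch '[[40,0,0,0.5,0],[40,0,0,0.3,0],[40,0,0,0,0]]'
```

```text
time: 22.0
ee_pos: [0.5438, -0.1846, 0.0915]
ee_rot: [180.0, -0.0, -164.8]
ft_force: [-0.5, 0.4, -3.2]
gripper_width: 0.047
finger_force: 41.6
time: 22.3
ee_pos: [0.5438, -0.1847, 0.0907]
ee_rot: [180.0, -0.0, -164.8]
ft_force: [0.4, -0.4, -2.2]
gripper_width: 0.0469
finger_force: 41.6
```

```bash
python3 -m inch '[[40,0,0,0.5,0],[40,0,0,0,0]]'; python3 -m inch '[[40,0,0,0.4,0],[40,0,0,0,0]]'
```

```text
time: 22.5
ee_pos: [0.544, -0.1847, 0.0905]
ee_rot: [-180.0, 0.0, -164.8]
ft_force: [-0.2, 0.4, -1.2]
gripper_width: 0.0475
finger_force: 41.8
time: 22.7
ee_pos: [0.544, -0.1847, 0.0905]
ee_rot: [-180.0, 0.0, -164.8]
ft_force: [-2.7, 1.3, 4.4]
gripper_width: 0.0474
finger_force: 42.1
```

```bash
python3 -m inch '[[40,0,0,-0.3,0],[46,0,0,0,0],[48,0,0,0,0],[52,0,0,0,0],[58,0,0,0,0]]'; python3 -m inch '[[66,0,0,0,0],[75,0,0,0,0],[75,0,0,0,0],[75,0,0,-4,0],[75,0,0,-10,0]]'; python3 -m inch '[[75,0,0,-20,0],[75,0,0,-30,0],[75,0,0,-35,0],[75,0,0,-30,0],[75,0,0,-15,0]]'; python3 -m inch '[[75,0,25,0,0],[75,0,40,0,0],[75,0,45,0,0],[75,0,45,0,0],[75,0,30,0,0]]'
python3 fine.py .145 .5437 -.1846
python3 - <<'E'
from h import *
im=[cam(n)['frame'] for n in('top','side')]
cv2.imwrite('pics/placed.png',np.hstack([cv2.resize(im[0][190:280,300:390,::-1],(400,400)),cv2.resize(im[1][200:280,220:300,::-1],(400,400))])); state()
E
```

```text
time: 23.2
ee_pos: [0.5439, -0.1848, 0.09]
ee_rot: [-180.0, 0.0, -164.8]
ft_force: [-0.3, -0.3, 0.8]
gripper_width: 0.0577
finger_force: 0.0
time: 23.7
ee_pos: [0.5432, -0.1843, 0.1038]
ee_rot: [179.9, -0.1, -164.8]
ft_force: [-0.8, -0.5, -0.2]
gripper_width: 0.0753
finger_force: 0.0
time: 24.2
ee_pos: [0.5452, -0.1854, 0.2385]
ee_rot: [-179.8, 0.2, -164.8]
ft_force: [1.0, -0.0, -0.5]
gripper_width: 0.0749
finger_force: 0.0
time: 24.7
ee_pos: [0.494, -0.0037, 0.2339]
ee_rot: [179.9, -0.0, -164.8]
ft_force: [-0.0, -0.2, -0.2]
gripper_width: 0.0749
finger_force: 0.0
top mean [ 0.5449 -0.1835] circ [ 0.5399 -0.1842] orange [ 0.5329 -0.1881] ang mean/circ/axis -159.2 -151.0 -166.8 n 305 33.3 sd [0.0026 0.0063]
side mean [ 0.5449 -0.1887] circ [ 0.5436 -0.1875] orange [ 0.5327 -0.1872] ang mean/circ/axis 173.0 178.2 -165.4 n 227 18.7 sd [0.0025 0.0063]
t 25.6 tcp [495.4  -6.2 234.2] rpy [ 180.      0.   -164.81] q [-1.450e+01 -1.000e-01  1.031e+02  0.000e+00  7.710e+01 -1.197e+02] F [-0.3 -0.2  0.1] w 75.1 f 0.0
```

View pics/placed.png

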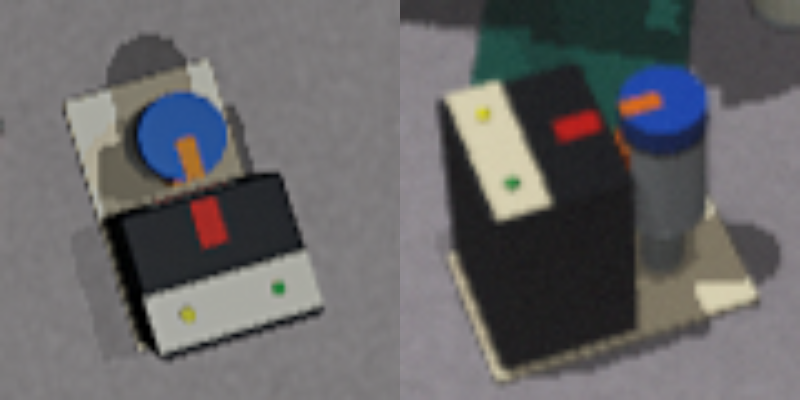

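The canister stands upright on the pedestal (cap at left-crop (182,137)). Its orange line points at the red window at (210,222), within about 2° by both views. I'll hand it in.

```bash
python3 - <<'E'
from h import *
can(cam('top'),(325,352,205,240),.145); state(); print(hand_in())
E
```

```text
can mean [ 0.5458 -0.1835] circ [ 0.5446 -0.184 ] 0.0238 z 0.144 ang mean/circ/line -160.7 -160.9 -168.4 293 34
t 25.65 tcp [495.4  -6.2 234.2] rpy [-180.     0.  -164.8] q [-1.450e+01 -1.000e-01  1.031e+02 -0.000e+00  7.710e+01 -1.197e+02] F [-0.   0.4 -0.6] w 75.0 f 0.0
the job is handed in; nothing more can be done
None
```

I handed the job in at 25.7 s: the blue-capped canister stands upright and released on the reader's pedestal, centred to about 1 mm, its mark pointing at the red window to within a few degrees by camera.

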